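# Park a phone in the dock and nip it with the sunk clamp knob

## Robot

A 7-joint arm with a two-finger parallel gripper is mounted at the origin on the work surface. World frame = base frame: x ahead of the robot, y to its left, z up, the work surface at z = 0. Lengths are in m, angles in rad, forces in N, time in s.
With the tool pointing down it reaches from about 0.4 to 0.85 m from the base axis. Payload 10.4 kg.
Tool frame: the origin (TCP) lies at the very end of the fingers, on their centre line; the grasp point (between the pads) lies manip.tcp_to_grasp behind it (manip.tcp_to_grasp is the distance from the TCP to the grasp point, in m); z points along the fingers, y is the direction in which the jaws open and shut (so a half turn about z gives the same grasp; the last joint's range is limited). The gripper opens to 85 mm and grips with 20 to 120 N. Pads are 22 mm wide; open, the fingers measure 114 mm over their backs; the gripper's body (76 mm by 85 mm) begins 54 mm behind the grasp point. The pads swing forward as they close: fully open they stand 13 mm farther back than shut.
Start: joints at [1.209, 0.332, -0.065, 1.46, 0.022, 1.35, -0.088], TCP at [0.208, -0.589, 0.207] pointing down, gripper open.
Joint ranges: [-2.6, 2.6], [-0.5, 2.12], [-1.47, 1.34], [0.16, 2.42], [-1.27, 4.41], [0.06, 2.06], [-2.6, 2.6]. Speed limits (rad/s): [2.22, 2.22, 2.79, 2.79, 3.14, 3.14, 3.14].

## Interface

Orientations are given as a 3x3 rotation matrix whose columns are the frame's x, y, z axes.
In Python, from bench import manip, vision, job gives the robot as it stands. The module is installed in compiled form; this text tells all that it offers.
- The arm moves only by the shell command python3 -m handwheel 'ROWS'. ROWS is JSON, a list of rows, each a list of 7 numbers: the closure, from 0 (fully open) to 1 (shut), then the shift along the tool's x, y, z in mm, then the turn, a rotation vector about the tool's x, y, z in degrees. In form: [[grip, tx, ty, tz, ax, ay, az], ...]. A call has 1 to 8 rows; each row is the pose to reach, as a shift and turn from the pose commanded when the call began, along the tool's axes at that moment; what a row does not reach only later rows make up. A row lasts 1/12 s, in which the tool goes at most 41.7 mm and 7.16 degrees, less where a joint would pass 70% of its speed; a pose out of reach is approached as far as the arm can. A call with a gripper value outside its range is refused whole. The fingers move at their own pace and stop on an object; the grip force is fixed at half the most. Time passes only in rows, so rows that repeat a pose let the fingers close. It gives the time, the measured TCP pose, the force and the opening at its end, in the units of the state.
- manip.get_state(): the state, without advancing time (a new reading comes with each control period).
- vision.capture(name): name is "scene" or "top" or "wrist"; returns a dict with "frame" (384x512x3 uint8, red, green, blue), "fx", "fy", "cx", "cy" (pixels), "k1" (the pictures are not rectified: a ray, as slopes to the right and down, at radius r is drawn at 1 + k1 r^2 times it, then the intrinsics apply), "pose" (4x4, takes a point from camera to world coordinates). Camera axes: x right, y down, z forward; pixel columns grow to the right and rows downward; lengths in m; the calibration is good to about 2 mm. A picture is of the moment at which its call begins. There is no depth.
- job.sign_off(): hands the job in, once; it reports no verdict.
The state is a dict: "t": time; "joint_pos": joint angles; "joint_vel": joint speeds; "joint_torque": joint torques, N m; "ee_pos": TCP position; "ee_rot": TCP orientation; "force": force on the tool from outside, world axes, zero at the start; "torque": the same for the moment, N m; "width": finger opening in m.
Only numpy, scipy, OpenCV 4.12 (cv2) and the standard library are available. Lean on these libraries where they do the work, as an engineer would, in place of code of your own. Each camera call takes 0.05 s, during which the arm holds its last target. There are 200 camera calls.

## Task

Take the phone in the blue case out of the wooden rack and stand it on its long edge in the middle of the dock's open slot, lowering it right down onto the slot floor before you let go. Then turn the small knob sunk in the dock's round well clockwise until the jaw has closed on the phone and holds it upright with a firm nip of about 18 N, judged by the knob growing heavier, and never so hard that it would crush the phone. Leave the other phones and the things on the desk where they are.

Things in the scene. Friction and masses are not known exactly. Their poses are not given: they have to be found in the camera images.
- phone_mid (a point): centre of the phone to be docked: blue case, black screen on its -x side, rigid, 150 mm long (its y axis) x 11 mm thick (x) x 74 mm high (z, up), about 220 g, standing on its long edge in one of the rack's three slots; take it across its thickness from above. Either face may face the jaw in the dock
- phone: the same phone; its origin is the same centre point, with the same axes
- phone_rack: fixed wooden phone rack, 190 x 110 x 40 mm, origin at the centre of its underside. Three slots run along its y axis at x = -62, 0 and +62 mm, each 14 mm wide, slot floor 18 mm above the desk, rims 40 mm above the desk; the phones stand in them 62 mm apart and stick out 20 mm at both ends
- phone_red: bystander phone in a red case, same size, in another slot of the rack; origin at its centre
- phone_grey: bystander phone in a grey case, same size, in another slot of the rack; origin at its centre
- dock: fixed aluminium phone dock, 207 mm long (x) x 110 mm wide (y), origin on its underside. Front block x = -102.5 to +12.5 mm: flat deck 45 mm above the desk, round knob well in it. Behind it the slot along dock y, open upwards and at both ends, between the sprung jaw (-x side) and a rubber-faced rear rest (+x side), both 100 mm wide and reaching to 57 mm above the desk
- slot (a point): on the slot floor, 20 mm above the desk, midway along the slot, at dock x = +37 mm, axes as the dock's. The rear rest's face stands 8 to 14 mm beyond it (dock +x): it was screwed down by eye, its exact place is not measured. At first there is 18 to 25 mm between jaw and rest. The seated phone's centre is 57 mm above the desk
- jaw: sprung jaw, rubber faced, 100 mm wide. Origin on the face that meets the phone, at its lower edge, 21 mm above the desk; the face looks along dock +x and rises 36 mm. Knob at q rad and nothing nipped: face at dock x = 26 mm + 6 mm x q. Once phone and rest stop it, its springs load: each further radian of knob adds about 84 N of clamping force
- knob_top (a point): centre of the knob's top, on its upright axis, at dock x = -45 mm, y = 0, 41 mm above the desk, axes as the dock's (does not turn). Round ribbed black knob with white pointer, 24 mm in diameter, 18 mm high (23 to 41 mm above the desk), in the middle of a round well 80 mm wide and 25 mm deep (floor 20 mm, rim 45 mm above the desk): 28 mm beside it for each finger
- clamp_knob (a joint): turn of the knob in rad, 0 = jaw fully open, growing clockwise seen from above (jaw closes), stop at 3.2; starts at 0 to 0.2, needs 1.2 to 2.7 more, several grasps. Stiff: 0.2 N m to move it, stays where left. Once the jaw nips, torque grows by 0.5 N m per radian, 6 mN m per newton of clamping. At rest a leftover of that friction adds to it, the same only after equal small turns: compare with the free part
- glass_cup: bystander: clear plastic tumbler, 72 mm wide, 115 mm high, on the desk beyond; origin under its centre
- ketchup: bystander: red squeeze bottle with yellow cap, 72 mm wide, 204 mm high; origin under its centre
- chalk_box: bystander: small open cardboard tray of chalk, 75 x 105 x 22 mm, between rack and dock; origin under its centre
- sponge: bystander: yellow board sponge, 110 x 50 x 35 mm, between rack and dock; origin under its centre

How it is judged:
By the outcome, as a careful person would: the job done as asked, in the order asked, and still so for the second after the job is handed in, with the robot touching nothing.
It also fails if it takes over 72 s, if anything falls off the work surface, if the arm or the gripper's body presses on something with over 40 N, if the wrist force passes 120 N, or if a joint passes its speed limit or range.

## Working session

There is one attempt and no reset: what is moved stays moved. The work goes in short steps, Python scripts to look and compute and a shell command to move; the robot and the scene stay as the last step left them, time stands still between calls to the robot, and variables do not carry over. Pictures are saved under pics/ and viewed, about 8 in all and at most 12, crops included, and the job is handed in when it is done.

```bash
mkdir -p pics; cat > h.py <<'E'
import numpy as np, cv2
from bench import manip, vision, job
def cap(n,f=None):
    c=vision.capture(n)
    if f: cv2.imwrite('pics/'+f,cv2.cvtColor(c['frame'],cv2.COLOR_RGB2BGR))
    return c
def ray(c,u,v):
    xd=(u-c['cx'])/c['fx'];yd=(v-c['cy'])/c['fy'];x,y=xd,yd
    for _ in range(20):
        s=1+c['k1']*(x*x+y*y);x,y=xd/s,yd/s
    P=np.array(c['pose']);return P[:3,3],P[:3,:3]@np.array([x,y,1.])
def onz(c,u,v,z):
    o,d=ray(c,u,v);return o+d*(z-o[2])/d[2]
def proj(c,p):
    P=np.array(c['pose']);q=P[:3,:3].T@(np.array(p)-P[:3,3]);x,y=q[:2]/q[2];s=1+c['k1']*(x*x+y*y)
    return c['fx']*x*s+c['cx'],c['fy']*y*s+c['cy']
def st():
    s=manip.get_state();return s
E
python3 - <<'E'
from h import *
np.set_printoptions(precision=4,suppress=True)
a=cap('top','top0.png');b=cap('scene','scene0.png')
cv2.imwrite('pics/both.png',cv2.cvtColor(np.hstack([a['frame'],b['frame']]),cv2.COLOR_RGB2BGR)[:, :])
s=st();print(s,manip.tcp_to_grasp)
for c in(a,b):print(c['fx'],c['k1'],np.array(c['pose']))
E
```

```text
{'t': 0.1, 'joint_pos': array([ 1.2094,  0.3328, -0.0647,  1.4609,  0.0216,  1.3499, -0.0885]), 'joint_vel': array([-0.0007, -0.0022, -0.001 , -0.0033,  0.0006,  0.0003, -0.0011]), 'joint_torque': array([  0.002 , -62.6749,   0.0496, -39.2429,   0.0164,   0.0069,
         0.    ]), 'ee_pos': array([ 0.2076, -0.5891,  0.2059]), 'ee_rot': array([[ 0.9431,  0.3324, -0.0005],
       [ 0.3324, -0.9431,  0.0012],
       [-0.0001, -0.0013, -1.    ]]), 'force': array([ 0.0646, -0.1725, -0.5449]), 'torque': array([ 0.0458, -0.0069,  0.0206]), 'width': 0.08559807054909938} 0.0187
484.4304484724308 -0.17805735886638627 [[-0.0293 -0.9933  0.1116  0.4322]
 [-0.9996  0.0287 -0.0069 -0.0937]
 [ 0.0037 -0.1117 -0.9937  1.4087]
 [ 0.      0.      0.      1.    ]]
361.8159727711253 -0.0010935725249112613 [[-0.1058  0.6441 -0.7576  1.4076]
 [ 0.9943  0.0799 -0.071  -0.0427]
 [ 0.0148 -0.7608 -0.6488  0.7718]
 [ 0.      0.      0.      1.    ]]
```

View pics/top0.png

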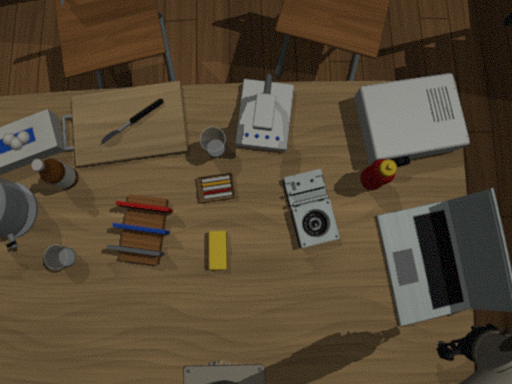

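View pics/scene0.png

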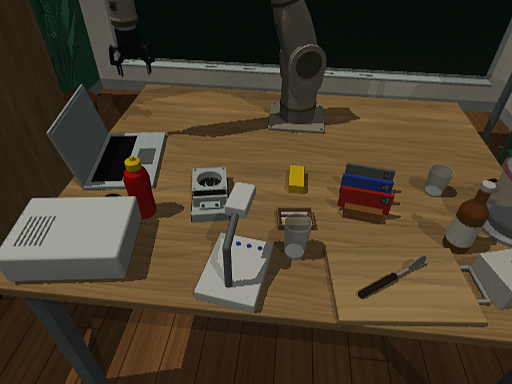

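The top view shows the blue phone at about (141,229) in the rack's middle slot. The dock is at about (312,208), with its well at (316,223) and the slot above it at about (306,187). In the top view, world +x is up and +y is left.

```bash
python3 - <<'E'
from h import *
np.set_printoptions(precision=4,suppress=True)
a=cap('top');f=a['frame']
hsv=cv2.cvtColor(f,cv2.COLOR_RGB2HSV)
m=cv2.inRange(hsv,(105,110,40),(130,255,255));m[:,:90]=0;m[:, 190:]=0
n,l,s,c=cv2.connectedComponentsWithStats(m);print(s,c)
i=1+np.argmax(s[1:,4]);ys,xs=np.where(l==i);r=cv2.minAreaRect(np.c_[xs,ys].astype(np.float32));print('blue',r)
B=cv2.boxPoints(r);print(np.array([onz(a,*p,.092) for p in B]))
g=cv2.inRange(hsv,(0,0,95),(180,70,255));w=np.zeros_like(g);w[165:252,278:345]=g[165:252,278:345]
w=cv2.morphologyEx(w,cv2.MORPH_CLOSE,np.ones((5,5)))
cs,_=cv2.findContours(w,cv2.RETR_EXTERNAL,cv2.CHAIN_APPROX_NONE);k=max(cs,key=cv2.contourArea)
r=cv2.minAreaRect(k);print('dock',r);print(np.array([onz(a,*p,.045) for p in cv2.boxPoints(r)]))
crop=np.hstack([cv2.resize(f[160:255,275:350],None,fx=5,fy=5,interpolation=2),cv2.resize(f[185:280,95:180],None,fx=4,fy=5,interpolation=2)])
cv2.imwrite('pics/crop0.png',cv2.cvtColor(crop,cv2.COLOR_RGB2BGR));print(crop.shape)
for p in[(100,0),(0,100)]:pass
E
```

```text
[[     0      0    512    384 196378]
 [   113    223     56     11    230]] [[255.6347 191.4567]
 [140.4957 228.4826]]
blue ((140.4384765625, 228.49232482910156), (55.81563186645508, 4.589284896850586), 7.125016689300537)
[[0.5137 0.2912 0.092 ]
 [0.5263 0.2895 0.092 ]
 [0.5034 0.1346 0.092 ]
 [0.491  0.1363 0.092 ]]
dock ((311.54229736328125, 207.48843383789062), (74.19910430908203, 39.7307243347168), 74.74488067626953)
[[ 0.6473 -0.1853  0.045 ]
 [ 0.6746 -0.2965  0.045 ]
 [ 0.4681 -0.3431  0.045 ]
 [ 0.4423 -0.2331  0.045 ]]
(475, 715, 3)
```

View pics/crop0.png

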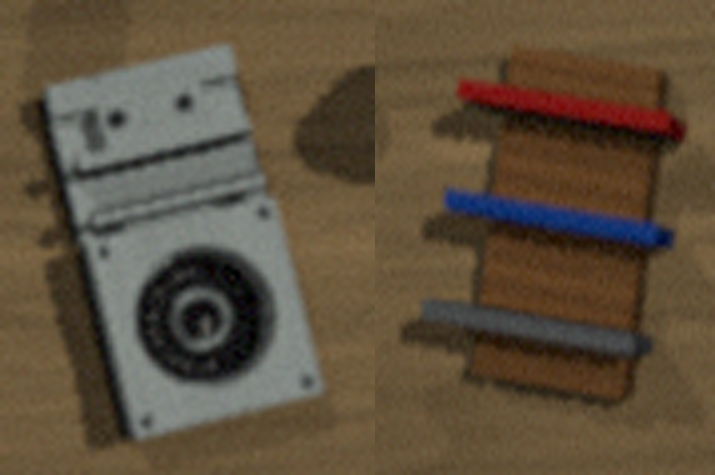

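The crop shows the blue phone in the middle slot. It also shows the dock with its well at about (205,315) in crop pixels, and the slot between the rest (dark line, upper) and the bright jaw. I'll go over the dock for a wrist look first, since it's on the way.

```bash
cat >> h.py <<'E'
def go(x,y,z,yaw=None):
    s=st();R=np.array(s['ee_rot']);p=np.array(s['ee_pos'])
    d=R.T@(np.array([x,y,z])-p)*1000
    cur=np.degrees(np.arctan2(R[1,1],R[0,1]))
    az=0 if yaw is None else -((yaw-cur+180)%360-180)
    print('cur',p.round(4),'yaw',round(cur,2),'tilt',np.degrees(R[:2,2]).round(2),'-> tx ty tz',d.round(1),'|d|',round(float(np.linalg.norm(d)),0),'az',round(float(az),1),'q7',s['joint_pos'][6].round(2))
E
python3 -c "
from h import *
go(.5,-.27,.27,13)"
```

```text
cur [ 0.2076 -0.5892  0.206 ] yaw -70.59 tilt [-0.02  0.06] -> tx ty tz [ 381.8 -203.9  -63.8] |d| 438.0 az -83.6 q7 -0.09
```

```bash
python3 -m handwheel '[[0,40,-20,-50,0,0,-5],[0,80,-41,-64,0,0,-12],[0,115,-61,-64,0,0,-19],[0,150,-80,-64,0,0,-26],[0,185,-100,-64,0,0,-33],[0,220,-118,-64,0,0,-40],[0,255,-137,-64,0,0,-47],[0,285,-153,-64,0,0,-53]]'; python3 -c "
from h import *
go(.5,-.27,.27,13)"
```

```text
t: 0.82
ee_pos: [0.4199, -0.356, 0.2707]
ee_rot: [[0.296, 0.955, -0.0], [0.955, -0.296, -0.0], [-0.0, 0.0, -1.0]]
force: [0.7, -0.1, -0.5]
width: 0.0851
cur [ 0.4199 -0.356   0.2707] yaw -17.24 tilt [-0.   -0.02] -> tx ty tz [105.9  51.    0.7] |d| 118.0 az -30.2 q7 0.28
```

```bash
python3 -m handwheel '[[0,30,14,0,0,0,-7],[0,60,28,0,0,0,-14],[0,90,43,0,0,0,-21],[0,106,51,0,0,0,-27],[0,106,51,0,0,0,-30],[0,106,51,0,0,0,-30]]'; python3 -c "
from h import *
c=cap('wrist','w1.png');print(np.array(c['pose']).round(3),c['fx'],c['k1'])
P=np.array([.557,-.265,0])
go(.5,-.27,.27,13)
for q in [(.513,-.275,.041),(.593,-.257,.02)]:print(proj(c,q))"
```

```text
t: 1.32
ee_pos: [0.5004, -0.2708, 0.2703]
ee_rot: [[-0.22, 0.975, -0.0], [0.975, 0.22, 0.001], [0.001, -0.0, -1.0]]
force: [-0.7, -0.3, 0.2]
width: 0.0851
[[ 0.976  0.21   0.064  0.485]
 [ 0.22  -0.932 -0.287 -0.197]
 [-0.001  0.294 -0.956  0.437]
 [ 0.     0.     0.     1.   ]] 267.07101993318827 -0.010535637168765622
cur [ 0.4996 -0.272   0.2703] yaw 12.38 tilt [-0.03  0.01] -> tx ty tz [1.9 0.8 0.3] |d| 2.0 az -0.6 q7 0.56
(np.float64(257.945228594976), np.float64(167.9253740354119))
(np.float64(309.3759968048672), np.float64(165.27282265490985))
```

View pics/w1.png

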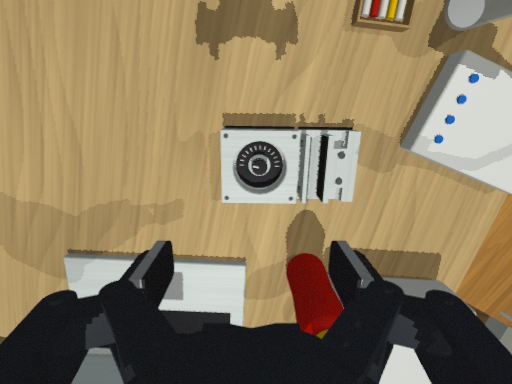

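The wrist view shows the dock's knob at about (260,165), the jaw top at about (308,165), the dark slot at about (322,165) and the rest to its right. Next is an enlarged crop of it.

```bash
python3 - <<'E'
from h import *
np.set_printoptions(precision=4,suppress=True)
c=cap('wrist');f=c['frame']
cr=cv2.resize(f[115:215,210:370],None,fx=5,fy=5,interpolation=cv2.INTER_CUBIC);cv2.imwrite('pics/w1c.png',cv2.cvtColor(cr,cv2.COLOR_RGB2BGR))
g=cv2.cvtColor(f,cv2.COLOR_RGB2GRAY)
h=cv2.HoughCircles(cv2.medianBlur(g[115:215,210:300],3),cv2.HOUGH_GRADIENT,1,30,param1=100,param2=15,minRadius=20,maxRadius=35);print(h)
u,v=h[0,0,:2]+[210,115];print('well',onz(c,u,v,.045))
for v in(140,190):print(v,g[v,296:345])
E
```

```text
[[[50.5 51.5 26.2]]]
well [ 0.5151 -0.2727  0.045 ]
140 [209 208 207 207 156  70  56  66  87  93 144 193 206 206 186 116 169 189
 187 185 186 187 188 187 143  74  27  14  14  25  19  25  50 188 204 205
 204 204 194 156 141 139 140 141 143 124 113 111 115]
190 [211 170  97  76  79  90  95 166 202 208 207 159 147 186 192 189 191 194
 196 193 186 125   9  15  15  19  18  33 132 193 205 206 206 206 206 208
 208 207 207 208 209 197 189 188 138  96 120 194 205]
```

View pics/w1c.png

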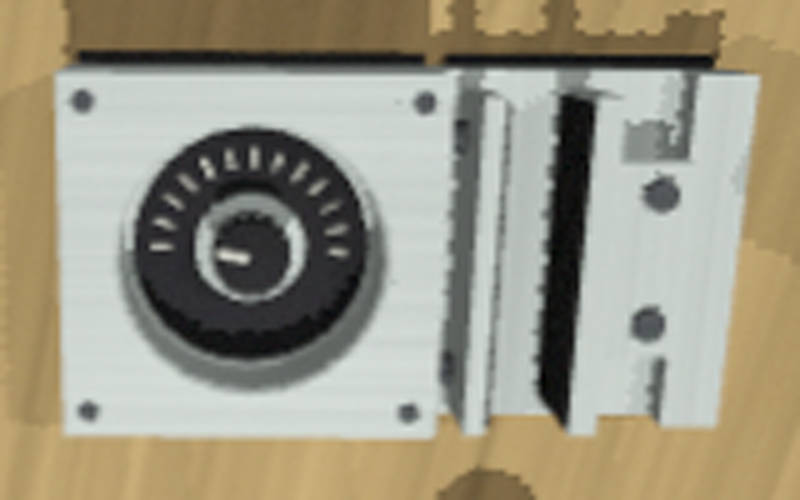

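```bash
python3 - <<'E'
from h import *
np.set_printoptions(precision=4,suppress=True)
c=cap('wrist')
P=lambda u,v,z:onz(c,u/5+210-.4,v/5+115-.4,z)
tl,bl,tr,br=[P(*q,.045) for q in[(57,71),(65,437),(447,71),(436,437)]]
for p,q in[(bl,br),(tl,tr)]:d=q-p;print('x-axis yaw',np.degrees(np.arctan2(d[1],d[0])),np.linalg.norm(d))
for p,q in[(bl,tl),(br,tr)]:d=q-p;print('y-axis yaw',np.degrees(np.arctan2(d[1],d[0]))-90,np.linalg.norm(d))
print('block centre',(tl+bl+tr+br)/4)
th=np.radians(13);ex=np.array([np.cos(th),np.sin(th),0]);ey=np.array([-ex[1],ex[0],0])
K=np.array([.5151,-.2727,0]);C=(tl+bl+tr+br)/4
O=(K+45e-3*ex+C*[1,1,0]+45e-3*ex)/2;print('O',O)
for n,u,v,z in[('jaw',310.5,140,.057),('jaw',306.9,190,.057),('rest top',328.4,140,.057),('rest top',323.8,190,.057),('rest low',320.5,140,.02),('rest low',317,190,.02)]:
    p=onz(c,u,v,z)-O;print(n,p@ex*1e3,p@ey*1e3)
s=O+ex*.037;print('slot',s)
E
```

```text
x-axis yaw 12.254937739792496 0.1152426661579164
x-axis yaw 12.247882668717242 0.11167168900226924
y-axis yaw 11.64261656634443 0.11079252838766722
y-axis yaw 13.489373610611068 0.11079816537082429
block centre [ 0.5139 -0.2743  0.045 ]
O [ 0.5584 -0.2634  0.    ]
jaw 25.169154097233275 39.2421918463722
jaw 23.627706090059583 -33.966251989253365
rest top 50.340375936625975 38.93554661434287
rest top 48.74715376001276 -34.29204508052393
rest low 48.65143490377314 35.15759539055305
rest low 48.00283293623519 -45.197893526681796
slot [ 0.5944 -0.255   0.    ]
```

```bash
python3 -c "
from h import *
go(.509,.216,.23,-8.3)"
```

```text
cur [ 0.499  -0.273   0.2704] yaw 12.2 tilt [-0.03 -0.01] -> tx ty tz [475.9 113.1  40.3] |d| 491.0 az 20.5 q7 0.56
```

```bash
python3 -m handwheel '[[0.2,39,9,0,0,0,3],[0.3,78,18,0,0,0,6],[0.4,117,27,0,0,0,9],[0.45,156,36,0,0,0,12],[0.45,195,45,0,0,0,15],[0.45,234,54,0,0,0,18],[0.45,273,63,0,0,0,20],[0.45,312,72,0,0,0,20]]'; python3 -c "
from h import *
go(.509,.216,.23,-8.3)"
```

```text
t: 2.13
ee_pos: [0.5025, 0.0488, 0.2709]
ee_rot: [[0.138, 0.99, 0.001], [0.99, -0.138, -0.001], [-0.001, 0.001, -1.0]]
force: [0.6, -0.7, 0.6]
width: 0.0469
cur [0.5025 0.0488 0.2709] yaw -7.95 tilt [ 0.04 -0.05] -> tx ty tz [166.5 -16.8  40.7] |d| 172.0 az 0.3 q7 -0.37
```

```bash
python3 -m handwheel '[[0.45,39,-4,0,0,0,0],[0.45,78,-8,8,0,0,0],[0.45,116,-12,20,0,0,0],[0.45,150,-15,30,0,0,0],[0.45,166,-17,40,0,0,0],[0.45,166,-17,40,0,0,0],[0.45,166,-17,40,0,0,0]]'; python3 - <<'E'
from h import *
np.set_printoptions(precision=4,suppress=True)
c=cap('wrist','w2.png');f=c['frame']
m=cv2.inRange(cv2.cvtColor(f,cv2.COLOR_RGB2HSV),(105,110,40),(130,255,255))
n,l,s,cc=cv2.connectedComponentsWithStats(m);i=1+np.argmax(s[1:,4]);ys,xs=np.where(l==i)
r=cv2.minAreaRect(np.c_[xs,ys].astype(np.float32));print(r,s[i]);print(np.array([onz(c,*p,.092) for p in cv2.boxPoints(r)]))
go(.509,.216,.23,-8.3)
print([proj(c,(.509+d*.145,.216+d*.989,.092)) for d in(-.075,.075)])
E
```

```text
t: 2.72
ee_pos: [0.5078, 0.2146, 0.23]
ee_rot: [[0.133, 0.991, -0.001], [0.991, -0.133, -0.0], [-0.001, -0.001, -1.0]]
force: [-0.8, 0.3, 0.4]
width: 0.0469
((253.7266387939453, 169.48158264160156), (10.044771194458008, 125.03598022460938), 1.3639276027679443) [ 248  107   13  126 1127]
[[0.4947 0.1465 0.092 ]
 [0.5183 0.2936 0.092 ]
 [0.5291 0.2919 0.092 ]
 [0.5071 0.1445 0.092 ]]
cur [0.5084 0.2136 0.2306] yaw -7.72 tilt [-0.01 -0.04] -> tx ty tz [2.5 0.3 0.6] |d| 3.0 az 0.6 q7 -0.75
[(np.float64(250.43300088910203), np.float64(234.8912878307812)), (np.float64(252.06782756269098), np.float64(109.89786579314585))]
```

View pics/w2.png

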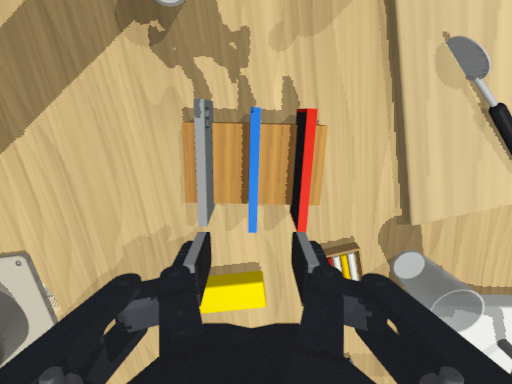

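The wrist view shows the blue phone's top edge as a strip from (255,108) to (252,232). The neighbours stand clear at about (204,160) and (306,165), and the fingers are open 47 mm. I'll descend around the blue phone.

```bash
python3 -c "
from h import *
go(.5115,.218,.063,-8.6)"
```

```text
cur [0.5084 0.2136 0.2306] yaw -7.72 tilt [-0.01 -0.04] -> tx ty tz [  4.9   2.5 167.6] |d| 168.0 az 0.9 q7 -0.75
```

```bash
python3 -m handwheel '[[0.45,5,2.5,10,0,0,0.9],[0.45,5,2.5,45,0,0,0.9],[0.45,5,2.5,80,0,0,0.9],[0.45,5,2.5,110,0,0,0.9],[0.45,5,2.5,140,0,0,0.9],[0.45,5,2.5,160,0,0,0.9],[0.45,5,2.5,167,0,0,0.9],[0.45,5,2.5,167,0,0,0.9]]'; python3 -m handwheel '[[0.7,0,0,0,0,0,0],[0.8,0,0,0,0,0,0],[0.85,0,0,0,0,0,0],[0.9,0,0,0,0,0,0],[0.95,0,0,0,0,0,0],[1,0,0,0,0,0,0],[1,0,0,0,0,0,0],[1,0,0,0,0,0,0]]'; python3 -c "
from h import *
s=st();print(s['force'],s['torque']);go(.5115,.218,.063,-8.6)"
```

```text
t: 3.43
ee_pos: [0.5111, 0.2173, 0.0627]
ee_rot: [[0.151, 0.989, -0.002], [0.989, -0.151, -0.001], [-0.002, -0.002, -1.0]]
force: [-0.2, 0.0, 0.3]
width: 0.0469
t: 4.1
ee_pos: [0.5123, 0.2196, 0.0653]
ee_rot: [[0.148, 0.989, 0.003], [0.989, -0.148, 0.0], [0.001, 0.003, -1.0]]
force: [-0.9, -1.0, 7.8]
width: 0.0077
[-0.94837721 -0.9544794   7.8298504 ] [-0.38399461  0.22368838 -0.04128048]
cur [0.5123 0.2196 0.0653] yaw -8.51 tilt [0.16 0.01] -> tx ty tz [-1.7 -0.6  2.3] |d| 3.0 az 0.1 q7 -0.88
```

```bash
python3 -m handwheel '[[1,0,0,-4,0,0,0],[1,0,0,-12,0,0,0],[1,0,0,-24,0,0,0],[1,0,0,-40,0,0,0],[1,0,0,-65,0,0,0],[1,0,0,-95,0,0,0],[1,0,0,-110,0,0,0],[1,0,0,-110,0,0,0]]'; python3 - <<'E'
from h import *
s=st();print(s['force'],s['torque'])
a=cap('wrist');b=cap('scene')
f=np.hstack([a['frame'][90:384,100:400],cv2.resize(b['frame'][130:230,300:420],None,fx=3,fy=3)[:294]])
cv2.imwrite('pics/w3.png',cv2.cvtColor(f,cv2.COLOR_RGB2BGR))
go(.5945,-.2555,.175,12.4)
E
```

```text
t: 4.77
ee_pos: [0.5127, 0.2208, 0.1785]
ee_rot: [[0.147, 0.989, 0.006], [0.989, -0.147, 0.002], [0.003, 0.006, -1.0]]
force: [0.5, 0.3, -1.2]
width: 0.0078
[ 0.52876397  0.26784815 -1.15753297] [-0.0110381  -0.0580812  -0.00524594]
cur [0.5113 0.2196 0.1744] yaw -8.49 tilt [0.08 0.  ] -> tx ty tz [-457.6  152.4   -0.6] |d| 482.0 az -20.9 q7 -0.81
```

View pics/w3.png

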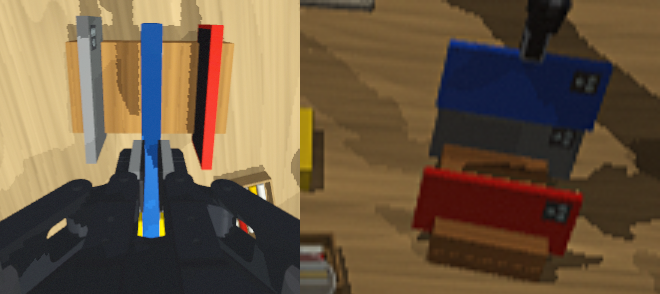

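The phone is held at its middle and lifted, and both neighbours are still in the rack. Next I measure its offset in the hand.

```bash
python3 - <<'E'
from h import *
np.set_printoptions(precision=4,suppress=True)
s=st();p=np.array(s['ee_pos']);R=np.array(s['ee_rot'])
for n in('wrist','scene'):
    c=cap(n);f=c['frame'];m=cv2.inRange(cv2.cvtColor(f,cv2.COLOR_RGB2HSV),(105,110,40),(130,255,255))
    k,l,S,cc=cv2.connectedComponentsWithStats(cv2.morphologyEx(m,cv2.MORPH_CLOSE,np.ones((9,3))));i=1+np.argmax(S[1:,4]);print(S[i])
    cs,_=cv2.findContours((l==i).astype(np.uint8),0,cv2.CHAIN_APPROX_NONE);k=max(cs,key=cv2.contourArea)
    if n=='wrist':
        r=cv2.minAreaRect(k);B=cv2.boxPoints(r);W=np.array([onz(c,*q,p[2]+.027) for q in B]);print(B,(W-p)@R*1000,((W.mean(0)-p)@R)*1000)
    else:
        K=k[:,0];ap=cv2.approxPolyDP(k,4,True)[:,0];print(ap)
        # predicted corners of level phone centred on tcp, top +27
        for sx in(-.075,.075):
            for z in(.027,-.047):print(sx,z,np.round(proj(c,p+R[:,0]*sx+R[:,1]*.0055+[0,0,z]),1))
E
```

```text
[ 241  113   21  216 3796]
[[241. 113.]
 [261. 113.]
 [261. 328.]
 [241. 328.]] [[ 74.4852  -4.0018 -26.9866]
 [ 74.484    6.049  -26.9733]
 [-59.6453   7.5452 -27.0051]
 [-59.6339  -5.493  -27.0223]] [  7.4225   1.0248 -26.9968]
[ 345  144   59   30 1206]
[[349 145]
 [345 165]
 [396 173]
 [402 152]]
-0.075 0.027 [349.6 145. ]
-0.075 -0.047 [345.  165.8]
0.075 0.027 [404.  153.1]
0.075 -0.047 [396.8 174. ]
```

```bash
python3 -m handwheel '[[1,-15,5,0,0,0,0],[1,-45,15,0,0,0,-3],[1,-80,27,0,0,0,-6],[1,-116,39,0,0,0,-9],[1,-152,51,0,0,0,-12],[1,-188,63,0,0,0,-15],[1,-224,75,0,0,0,-18],[1,-260,87,0,0,0,-20.9]]';  python3 -c "
from h import *
go(.5945,-.2555,.175,12.4)"
```

```text
t: 5.63
ee_pos: [0.5581, -0.0525, 0.1725]
ee_rot: [[-0.218, 0.976, -0.002], [0.976, 0.218, 0.0], [0.0, -0.002, -1.0]]
force: [0.6, 0.5, -1.7]
width: 0.0075
cur [ 0.5581 -0.0525  0.1725] yaw 12.57 tilt [-0.1  0. ] -> tx ty tz [-206.1   -8.6   -2.6] |d| 206.0 az 0.2 q7 0.08
```

```bash
python3 -m handwheel '[[1,-36,-1,-2,0,0,0],[1,-72,-2,-2,0,0,0],[1,-108,-4,-2,0,0,0],[1,-144,-6,-2,0,0,0],[1,-180,-8,-2,0,0,0],[1,-200,-9,-2,0,0,0],[1,-206,-9,-2,0,0,0],[1,-206,-9,-2,0,0,0]]';  python3 - <<'E'
from h import *
np.set_printoptions(precision=4,suppress=True)
s=st();print(s['force'])
c=cap('wrist');f=c['frame']
cv2.imwrite('pics/w4.png',cv2.cvtColor(cv2.resize(f[60:340,180:380],None,fx=2.1,fy=2.1),cv2.COLOR_RGB2BGR))
go(.5945,-.2555,.075,12.4)
E
```

```text
t: 6.3
ee_pos: [0.5933, -0.2556, 0.1738]
ee_rot: [[-0.212, 0.977, -0.002], [0.977, 0.212, 0.001], [0.001, -0.002, -1.0]]
force: [0.6, 0.4, -2.3]
width: 0.0072
[ 0.5506  0.4145 -2.3428]
cur [ 0.5938 -0.2533  0.1743] yaw 12.39 tilt [-0.1   0.09] -> tx ty tz [-2.5  0.4 99.3] |d| 99.0 az -0.0 q7 0.37
```

View pics/w4.png

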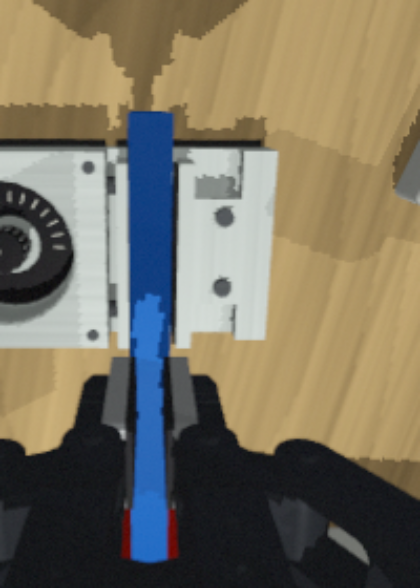

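The phone hangs lined up between the jaw (left, about x=120) and the rest (right, about x=178). I'll lower it in stages, watching the force.

```bash
python3 -m handwheel '[[1,-1,0,15,0,0,0],[1,-2,0.5,35,0,0,0],[1,-2.5,0.5,55,0,0,0],[1,-2.5,0.5,65,0,0,0],[1,-2.5,0.5,75,0,0,0],[1,-2.5,0.5,85,0,0,0],[1,-2.5,0.5,94,0,0,0],[1,-2.5,0.5,98,0,0,0]]'; python3 -m handwheel '[[1,0,0,2,0,0,0],[1,0,0,4,0,0,0],[1,0,0,5,0,0,0],[1,0,0,5,0,0,0]]'
```

```text
t: 7.02
ee_pos: [0.595, -0.2556, 0.0765]
ee_rot: [[-0.215, 0.977, -0.001], [0.977, 0.215, 0.0], [0.001, -0.001, -1.0]]
force: [0.1, -0.2, -1.5]
width: 0.0073
t: 7.35
ee_pos: [0.5955, -0.2561, 0.0729]
ee_rot: [[-0.215, 0.977, 0.001], [0.977, 0.215, -0.0], [-0.0, 0.0, -1.0]]
force: [-0.4, -0.3, -1.6]
width: 0.0073
```

```bash
python3 -m handwheel '[[1,0,0,1,0,0,0],[1,0,0,2,0,0,0],[1,0,0,3,0,0,0],[1,0,0,3,0,0,0]]'; python3 -m handwheel '[[1,0,0,1,0,0,0],[1,0,0,2,0,0,0],[1,0,0,2,0,0,0]]';python3 -m handwheel '[[1,0,0,1,0,0,0],[1,0,0,1,0,0,0]]'
```

```text
t: 7.68
ee_pos: [0.5952, -0.256, 0.0695]
ee_rot: [[-0.215, 0.977, -0.0], [0.977, 0.215, -0.0], [-0.0, -0.0, -1.0]]
force: [-0.6, -0.2, -1.9]
width: 0.0072
t: 7.93
ee_pos: [0.5953, -0.256, 0.0675]
ee_rot: [[-0.215, 0.977, 0.0], [0.977, 0.215, -0.0], [-0.0, 0.0, -1.0]]
force: [-0.2, -0.0, -2.0]
width: 0.0073
t: 8.1
ee_pos: [0.5959, -0.2559, 0.0674]
ee_rot: [[-0.215, 0.977, 0.001], [0.977, 0.215, -0.0], [-0.001, 0.001, -1.0]]
force: [-0.9, 0.0, 3.8]
width: 0.0076
```

Floor contact came at TCP z 0.0674, which matches the expected height. Now I release gently and back off upward.

```bash
python3 -m handwheel '[[1,0,0,0.5,0,0,0],[0.9,0,0,0.5,0,0,0],[0.8,0,0,0.5,0,0,0],[0.7,0,0,0.5,0,0,0],[0.65,0,0,0.5,0,0,0],[0.6,0,0,0.5,0,0,0],[0.6,0,0,0.5,0,0,0],[0.6,0,0,-4,0,0,0]]'; python3 -m handwheel '[[0.6,0,0,-15,0,0,0],[0.6,0,0,-35,0,0,0],[0.6,0,0,-60,0,0,0],[0.6,0,0,-75,0,0,0],[0.6,0,0,-75,0,0,0]]';  python3 - <<'E'
from h import *
np.set_printoptions(precision=4,suppress=True)
c=cap('wrist');f=c['frame'];b=cap('scene')
o=np.hstack([cv2.resize(f[40:260,160:360],None,fx=2,fy=2),cv2.resize(b['frame'][140:230,170:250],None,fx=4.4,fy=4.4)[:440]*1][:2]) if 0 else None
A=cv2.resize(f[40:260,160:360],(400,440));B=cv2.resize(b['frame'][150:240,170:250],(391,440),interpolation=2)
cv2.imwrite('pics/w5.png',cv2.cvtColor(np.hstack([A,B]),cv2.COLOR_RGB2BGR))
m=cv2.inRange(cv2.cvtColor(f,cv2.COLOR_RGB2HSV),(105,110,40),(130,255,255))
k,l,S,cc=cv2.connectedComponentsWithStats(m);i=1+np.argmax(S[1:,4]);ys,xs=np.where(l==i);r=cv2.minAreaRect(np.c_[xs,ys].astype(np.float32));print(S[i]);W=np.array([onz(c,*q,.094) for q in cv2.boxPoints(r)]);print(W,W.mean(0))
go(.5145,-.2735,.15,12.4)
E
```

```text
t: 8.77
ee_pos: [0.5947, -0.2558, 0.0698]
ee_rot: [[-0.215, 0.977, -0.001], [0.977, 0.215, 0.001], [0.001, -0.001, -1.0]]
force: [0.6, 0.1, -0.9]
width: 0.0342
t: 9.18
ee_pos: [0.5972, -0.2563, 0.1499]
ee_rot: [[-0.215, 0.977, 0.005], [0.977, 0.215, -0.002], [-0.003, 0.005, -1.0]]
force: [1.1, 0.3, 0.9]
width: 0.0343
[ 240  112   15  162 1972]
[[ 0.5739 -0.1856  0.094 ]
 [ 0.5849 -0.1832  0.094 ]
 [ 0.6173 -0.3281  0.094 ]
 [ 0.6041 -0.331   0.094 ]] [ 0.595 -0.257  0.094]
cur [ 0.5955 -0.2561  0.1461] yaw 12.41 tilt [ 0.06 -0.04] -> tx ty tz [  0.4 -82.9  -4. ] |d| 83.0 az 0.0 q7 0.37
```

View pics/w5.png

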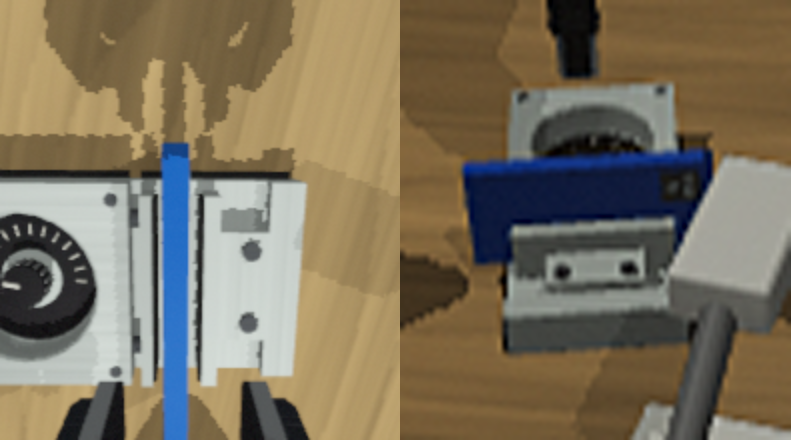

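The phone stands freely upright in the slot, with gaps to both jaw and rest. Next: over the knob, turned back anticlockwise to leave room for one long turn.

```bash
python3 -m handwheel '[[0.6,0,-20,-4,0,0,-5],[0.6,0,-45,-4,0,0,-12],[0.6,0,-70,-4,0,0,-19],[0.6,0,-83,-4,0,0,-26],[0.6,0,-83,-4,0,0,-33],[0.6,0,-83,-4,0,0,-40],[0.6,0,-83,-4,0,0,-47],[0.6,0,-83,-4,0,0,-53]]'; python3 -m handwheel '[[0.6,0,0,0,0,0,-6],[0.6,0,0,0,0,0,-12],[0.6,0,0,0,0,0,-12]]'; python3 - <<'E'
from h import *
np.set_printoptions(precision=4,suppress=True)
c=cap('wrist');f=c['frame'];g=cv2.cvtColor(f,cv2.COLOR_RGB2GRAY)
u0,v0=map(int,proj(c,(.5145,-.2735,.043)));print(u0,v0)
h=cv2.HoughCircles(cv2.medianBlur(g[v0-60:v0+60,u0-60:u0+60],3),cv2.HOUGH_GRADIENT,1,30,param1=100,param2=15,minRadius=8,maxRadius=50);print(h)
for x in h[0]:print(onz(c,x[0]+u0-60,x[1]+v0-60,.045),onz(c,x[0]+u0-60,x[1]+v0-60,.041),x[2])
cv2.imwrite('pics/w6.png',cv2.cvtColor(cv2.resize(f[v0-70:v0+70,u0-100:u0+100],None,fx=3,fy=3),cv2.COLOR_RGB2BGR))
go(.5145,-.2735,.022,75)
E
```

```text
t: 9.95
ee_pos: [0.5134, -0.2737, 0.1484]
ee_rot: [[-0.912, 0.411, -0.002], [0.411, 0.912, 0.001], [0.002, 0.0, -1.0]]
force: [0.3, -0.0, 1.1]
width: 0.0343
t: 10.2
ee_pos: [0.5135, -0.2737, 0.1483]
ee_rot: [[-0.977, 0.213, -0.002], [0.213, 0.977, 0.001], [0.002, 0.001, -1.0]]
force: [0.0, -0.2, -0.7]
width: 0.0344
250 185
[[[ 57.5  59.5  35.5]
  [102.5  74.5  22.4]
  [ 85.5  48.5  11.1]]]
[ 0.512  -0.2767  0.045 ] [ 0.513  -0.2769  0.041 ] 35.5
[ 0.5384 -0.2333  0.045 ] [ 0.5398 -0.233   0.041 ] 22.4
[ 0.5067 -0.2458  0.045 ] [ 0.5076 -0.2456  0.041 ] 11.1
cur [ 0.5136 -0.2737  0.1485] yaw 77.31 tilt [-0.08  0.07] -> tx ty tz [ -1.    0.2 126.5] |d| 126.0 az 2.3 q7 1.55
```

View pics/w6.png

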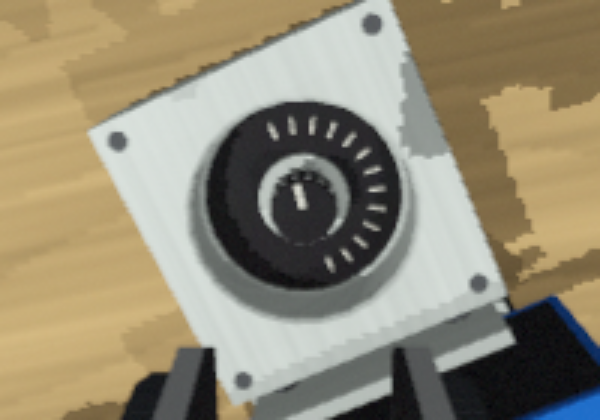

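The view shows the knob top at about (303,205) in the crop, with its pointer toward upper left, close to where my estimate puts it. The phone is at lower right.

```bash
python3 - <<'E'
from h import *
c=cap('wrist');f=c['frame'];k=onz(c,250.8,183.2,.041);print(k)
# pointer angle
hsv=cv2.cvtColor(f,cv2.COLOR_RGB2HSV);m=cv2.inRange(f,(150,150,140),(255,255,255))[174:190,243:260];
ys,xs=np.where(m);print(len(xs));print(m//255)
go(.5145,-.2735,.022,77.3)
E
```

```text
[ 0.51254664 -0.27321682  0.041     ]
21
[[0 0 0 0 0 0 0 0 0 0 0 0 0 0 0 0 0]
 [0 0 0 0 0 0 0 0 0 0 0 0 0 0 0 0 0]
 [0 0 0 0 0 0 1 0 0 0 0 0 0 0 0 0 0]
 [0 0 0 0 0 1 1 1 0 0 0 0 0 0 0 0 0]
 [0 0 0 0 0 1 1 1 0 0 0 0 0 0 0 0 0]
 [0 0 0 0 0 1 1 1 0 0 0 0 0 0 0 0 0]
 [0 0 0 0 0 0 1 1 0 0 0 0 0 0 0 0 0]
 [0 0 0 0 0 0 1 1 1 0 0 0 0 0 0 0 0]
 [0 0 0 0 0 0 1 1 1 0 0 0 0 0 0 0 0]
 [0 0 0 0 0 0 1 1 1 0 0 0 0 0 0 0 0]
 [0 0 0 0 0 0 0 0 0 0 0 0 0 0 0 0 0]
 [0 0 0 0 0 0 0 0 0 0 0 0 0 0 0 0 0]
 [0 0 0 0 0 0 0 0 0 0 0 0 0 0 0 0 0]
 [0 0 0 0 0 0 0 0 0 0 0 0 0 0 0 0 0]
 [0 0 0 0 0 0 0 0 0 0 0 0 0 0 0 0 0]
 [0 0 0 0 0 0 0 0 0 0 0 0 0 0 0 0 0]]
cur [ 0.5138 -0.2737  0.1487] yaw 77.2 tilt [-0.06  0.05] -> tx ty tz [ -0.8   0.3 126.7] |d| 127.0 az -0.1 q7 1.55
```

```bash
python3 -m handwheel '[[0.6,0,0,20,0,0,0],[0.6,0,0,45,0,0,0],[0.6,0,0,70,0,0,0],[0.6,0,0,90,0,0,0],[0.6,0,0,102,0,0,0],[0.6,0,0,112,0,0,0],[0.6,0,0,120,0,0,0],[0.6,0,0,123,0,0,0]]'; python3 -m handwheel '[[0.6,0,0,0,0,0,0],[0.65,0,0,0,0,0,0],[0.7,0,0,0,0,0,0],[0.8,0,0,0,0,0,0],[0.9,0,0,0,0,0,0],[1,0,0,0,0,0,0],[1,0,0,0,0,0,0],[1,0,0,0,0,0,0]]'; python3 -c "
from h import *
s=st();print(s['force'],s['torque'],s['width']);go(.5138,-.2737,.026,77.3)"
```

```text
t: 10.97
ee_pos: [0.5142, -0.2737, 0.0259]
ee_rot: [[-0.976, 0.219, -0.0], [0.219, 0.976, 0.0], [0.0, 0.0, -1.0]]
force: [0.5, 0.5, -0.7]
width: 0.0344
t: 11.63
ee_pos: [0.5143, -0.2739, 0.0267]
ee_rot: [[-0.976, 0.218, 0.0], [0.218, 0.976, -0.0], [-0.0, -0.0, -1.0]]
force: [-0.2, -0.2, -0.2]
width: -0.0002
[-0.15908354 -0.17405138 -0.18069819] [ 0.023734   -0.04299661 -0.01425307] -0.00016310877431779507
cur [ 0.5143 -0.2739  0.0267] yaw 77.4 tilt [ 0.01 -0.01] -> tx ty tz [0.5 0.1 0.7] |d| 1.0 az 0.1 q7 1.47
```

```bash
python3 - <<'E'
from h import *
c=cap('wrist');f=c['frame'];b=cap('scene')['frame'];t=cap('top')['frame']
A=f[130:370,100:400];B=cv2.resize(b[140:220,170:260],(270,240),interpolation=2);T=cv2.resize(t[160:255,275:350],(190,240),interpolation=2)
cv2.imwrite('pics/w7.png',cv2.cvtColor(np.hstack([A,B,T]),cv2.COLOR_RGB2BGR))
s=st();print(s['force'],s['torque'],s['width'])
print(proj(c,(.5138,-.2737,.041)),proj(c,s['ee_pos']))
E
```

```text
[ 0.0717835  -0.10554094 -0.43544222] [ 0.01048917 -0.04280991  0.01376933] 4.95536242284292e-05
(np.float64(250.68767961068244), np.float64(234.054860757803)) (np.float64(250.6160850974275), np.float64(225.33520804840103))
```

View pics/w7.png

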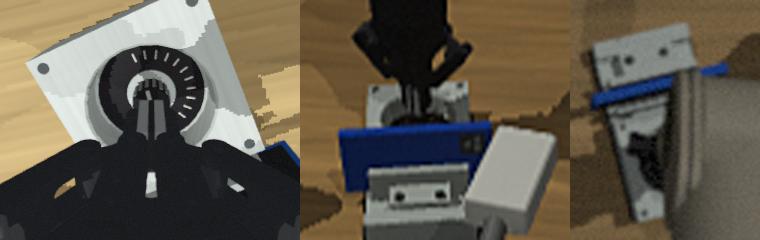

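The fingers shut completely (width 0). The view shows the knob's ribbed top edge ahead of the tips, so they appear to sit over its top rather than around it. I'll probe down gently to check the height.

```bash
python3 -m handwheel '[[1,0,0,1,0,0,0],[1,0,0,1,0,0,0]]'; python3 -m handwheel '[[1,0,0,1,0,0,0],[1,0,0,1.5,0,0,0],[1,0,0,1.5,0,0,0]]'
```

```text
t: 11.95
ee_pos: [0.5142, -0.2738, 0.0254]
ee_rot: [[-0.976, 0.218, -0.0], [0.218, 0.976, -0.0], [0.0, -0.0, -1.0]]
force: [-1.2, 0.6, 0.4]
width: -0.0
t: 12.2
ee_pos: [0.5142, -0.2738, 0.0239]
ee_rot: [[-0.976, 0.218, -0.0], [0.218, 0.976, 0.0], [0.0, 0.0, -1.0]]
force: [0.3, -0.6, 0.7]
width: -0.0002
```

```bash
python3 - <<'E'
from h import *
c=cap('wrist');f=c['frame'];g=cv2.cvtColor(f,cv2.COLOR_RGB2GRAY)
cv2.imwrite('pics/w8.png',cv2.cvtColor(f,cv2.COLOR_RGB2BGR))
ch=' .:-=+*#%@'
for v in range(196,262):print(v,''.join(ch[min(9,int((x/255)**.5*10))] for x in g[v,222:284]))
s=st();p=np.array(s['ee_pos']);R=np.array(s['ee_rot'])
for dx in(0,.011):
  for z in(.024,.041,.06):print(dx,z,np.round(proj(c,[*(p+R[:,0]*dx)[:2],z]),1))
k=(.5138,-.2737)
for a in(0,90,180,270):print('knob',a,np.round(proj(c,np.r_[np.array(k)+.012*(np.cos(np.radians(a))*R[:2,0]+np.sin(np.radians(a))*R[:2,1]),.041]),1))
E
```

```text
196 ===============-::--:-:::::::---------------------=##*=-------
197 ===============-:-:--:-:::-::----------------------+*+--------
198 ===========-===-:::::::::::-----------------------------------
199 ================--::::::::-----------------------------------=
200 ==============-=-::::-:::---=-------------------------------+*
201 ================--:::--===++++++++==--:-------------------=+##
202 ================----=++****########*++=-------------------*###
203 ================--++***###############**+----------------=###+
204 =================+***#####*##############*+---------------==--
205 ==============+******#####*################*=-----------------
206 =============+#%%####*######################*=----------------
207 =========-==*#%@%#%%%*#######################*+---------------
208 ===========*%%@@@@%%%*####**###################+--------------
209 ==========*%%%@@@@@%%*************##############+-------------
210 =========*%%@@@@@@@@%#***++***++++**#############+------------
211 ========+%%%%%%@@@%%%%*+++=-:-=++==+***##########*=-----------
212 ========#%@%%%%%@%%%%#==
[... 2852 characters left out ...]

255 ---------------+*********+=--:--=+*********=------------------
256 ---------------+*********+=-----=+*********+------------------
257 --------------=+*********+=-----=+*********+------------------
258 --------------=+*********+=-----=+*********+=-----------------
259 --------------=+*********+=-:---=+*********+=-----------------
260 --------------++*********+=:----=+*********+=----------------+
261 --------------=+++*******+=-----=+********++=---------------+#
0 0.024 [250.6 225.5]
0 0.041 [250.6 236.8]
0 0.06 [250.6 252.3]
0.011 0.024 [250.6 210.4]
0.011 0.041 [250.6 220.3]
0.011 0.06 [250.5 234.1]
knob 0 [250.6 218.2]
knob 90 [270.  236.2]
knob 180 [250.6 253.5]
knob 270 [231.2 236.2]
```

Printing the pixels settles it. The finger fronts end at row 230, over the knob's top face, with the pointer visible in front of them. So the real tips are higher than the reported TCP by 2 cm or so, which also explains the 7.5 mm width on the phone. I'll find the knob's top by touch.

```bash
for i in 1; do python3 -m handwheel '[[1,0,0,1,0,0,0],[1,0,0,2,0,0,0],[1,0,0,2,0,0,0]]' | egrep 'pos|force'; done; python3 -m handwheel '[[1,0,0,1,0,0,0],[1,0,0,2,0,0,0],[1,0,0,2,0,0,0]]'| egrep 'pos|force'; python3 -m handwheel '[[1,0,0,1,0,0,0],[1,0,0,2,0,0,0],[1,0,0,2,0,0,0]]'| egrep 'pos|force'
```

```text
ee_pos: [0.5141, -0.2738, 0.0219]
force: [0.3, -0.0, 0.1]
ee_pos: [0.5141, -0.2738, 0.0199]
force: [-0.1, 0.1, -0.2]
ee_pos: [0.5142, -0.2738, 0.0179]
force: [-0.7, 0.4, 0.4]
```

```bash
python3 -m handwheel '[[1,0,0,1,0,0,0],[1,0,0,2,0,0,0],[1,0,0,2,0,0,0]]' | egrep 'pos|force'; python3 -m handwheel '[[1,0,0,1,0,0,0],[1,0,0,2,0,0,0],[1,0,0,2,0,0,0]]'| egrep 'pos|force'; python3 -c "
from h import *
c=cap('wrist');g=cv2.cvtColor(c['frame'],cv2.COLOR_RGB2GRAY)
print(g[210:250:2,243],g[210:250:2,258]);print(st()['force'])"
```

```text
ee_pos: [0.5143, -0.2739, 0.0165]
force: [-1.7, -0.3, 3.4]
ee_pos: [0.5145, -0.274, 0.0163]
force: [-9.9, 3.2, 24.3]
[123 122 123  46  23  21  20  18  17  23  79  98  96  96  96  96  96  97
  96  96] [150 129 122  18  18  20  14  16  26  20  80  95  96  96  96  97  96  97
  95  97]
[-9.45340423  3.94892382 25.57519605]
```

Contact came at TCP z 0.0165, where the knob top is 0.041, so the real tips are about 24.5 mm above the reported TCP. I'll back up, reopen, and go about 15 mm deeper.

```bash
python3 -m handwheel '[[1,0,0,-15,0,0,0],[0.9,0,0,-22,0,0,0],[0.8,0,0,-22,0,0,0],[0.7,0,0,-22,0,0,0],[0.6,0,0,-22,0,0,0],[0.6,0,0,-22,0,0,0],[0.6,0,0,-22,0,0,0]]'; python3 -m handwheel '[[0.6,0,0,8,0,0,0],[0.6,0,0,16,0,0,0],[0.6,0,0,22,0,0,0],[0.6,0,0,28,0,0,0],[0.6,0,0,32,0,0,0],[0.6,0,0,34,0,0,0],[0.6,0,0,34,0,0,0]]'
```

```text
t: 14.13
ee_pos: [0.5139, -0.2737, 0.0355]
ee_rot: [[-0.976, 0.218, -0.001], [0.218, 0.976, 0.0], [0.001, 0.0, -1.0]]
force: [0.5, -0.7, -0.3]
width: 0.0341
t: 14.72
ee_pos: [0.514, -0.2737, 0.0015]
ee_rot: [[-0.976, 0.218, -0.001], [0.218, 0.976, 0.0], [0.001, 0.0, -1.0]]
force: [-0.6, 0.3, -0.3]
width: 0.0342
```

```bash
python3 -m handwheel '[[0.65,0,0,0,0,0,0],[0.7,0,0,0,0,0,0],[0.75,0,0,0,0,0,0],[0.8,0,0,0,0,0,0],[0.9,0,0,0,0,0,0],[1,0,0,0,0,0,0],[1,0,0,0,0,0,0],[1,0,0,0,0,0,0]]'; python3 -c "
from h import *
s=st();print(s['force'],s['torque'],s['joint_torque'][6]);go(.514,-.2737,.001,77)"
```

```text
t: 15.38
ee_pos: [0.5146, -0.2739, 0.0027]
ee_rot: [[-0.976, 0.218, 0.001], [0.218, 0.976, -0.001], [-0.001, -0.0, -1.0]]
force: [-1.7, 2.3, 5.8]
width: 0.0216
[-1.73370574  2.32639825  5.82705109] [0.2320144  0.3983954  0.03071536] 0.00303824977891054
cur [ 0.5146 -0.2739  0.0027] yaw 77.42 tilt [ 0.03 -0.03] -> tx ty tz [0.6 0.1 1.7] |d| 2.0 az 0.4 q7 1.45
```

```bash
cat > tq.py <<'E'
from h import *
s=st();go(*s['ee_pos'][:3]) if 0 else None
R=s['ee_rot'];print('t %.2f yaw %.2f Mz %.3f F'%(s['t'],np.degrees(np.arctan2(R[1,1],R[0,1])),s['torque'][2]),np.round(s['force'],1),'w %.4f q7t %.3f'%(s['width'],s['joint_torque'][6]))
E
python3 -m handwheel '[[1,0,0,0,0,0,3],[1,0,0,0,0,0,6],[1,0,0,0,0,0,6],[1,0,0,0,0,0,6]]' >/dev/null; python3 tq.py; python3 -m handwheel '[[1,0,0,0,0,0,6],[1,0,0,0,0,0,12],[1,0,0,0,0,0,18],[1,0,0,0,0,0,24],[1,0,0,0,0,0,30],[1,0,0,0,0,0,36],[1,0,0,0,0,0,36],[1,0,0,0,0,0,36]]'>/dev/null; python3 tq.py
```

```text
t 15.72 yaw 71.40 Mz -0.006 F [-2.2  0.9  6.1] w 0.0214 q7t -0.187
t 16.38 yaw 35.46 Mz -0.209 F [-2.5  0.4  6.9] w 0.0215 q7t -0.322
```

```bash
python3 -m handwheel '[[1,0,0,0,0,0,3],[1,0,0,0,0,0,6],[1,0,0,0,0,0,6],[1,0,0,0,0,0,6]]' >/dev/null; python3 tq.py; python3 -m handwheel '[[1,0,0,0,0,0,3],[1,0,0,0,0,0,6],[1,0,0,0,0,0,6],[1,0,0,0,0,0,6]]' >/dev/null; python3 tq.py; python3 -m handwheel '[[1,0,0,0,0,0,3],[1,0,0,0,0,0,6],[1,0,0,0,0,0,6],[1,0,0,0,0,0,6]]' >/dev/null; python3 tq.py;python3 -m handwheel '[[1,0,0,0,0,0,6],[1,0,0,0,0,0,12],[1,0,0,0,0,0,18],[1,0,0,0,0,0,24],[1,0,0,0,0,0,24],[1,0,0,0,0,0,24]]'>/dev/null; python3 tq.py; python3 - <<'E'
from h import *
c=cap('wrist');g=cv2.cvtColor(c['frame'],cv2.COLOR_RGB2GRAY);cv2.imwrite('pics/w9.png',cv2.cvtColor(c['frame'],cv2.COLOR_RGB2BGR))
t=cap('scene')['frame'];m=cv2.inRange(cv2.cvtColor(t,cv2.COLOR_RGB2HSV),(105,110,40),(130,255,255))[:,:260]
ys,xs=np.where(m);print('blue scene',xs.min(),xs.max(),ys.min(),ys.max(),len(xs))
E
```

```text
t 16.72 yaw 29.50 Mz -0.043 F [-3.2  0.4  6.4] w 0.0213 q7t -0.193
t 17.05 yaw 23.49 Mz -0.005 F [-2.5  0.   6.7] w 0.0214 q7t -0.195
t 17.38 yaw 17.49 Mz -0.114 F [-2.7  1.   7.3] w 0.0213 q7t -0.196
t 17.88 yaw -6.54 Mz -0.211 F [-4.2  0.8  7.9] w 0.0213 q7t -0.274
blue scene 183 259 181 249 685
```

Joint 7's torque after equal 6° steps is steady in the free part, at about 0.195. I'll continue in equal 6° steps.

```bash
S='x'; python3 -m handwheel '[[1,0,0,0,0,0,3],[1,0,0,0,0,0,6],[1,0,0,0,0,0,6],[1,0,0,0,0,0,6]]' >/dev/null; python3 tq.py; python3 -m handwheel '[[1,0,0,0,0,0,3],[1,0,0,0,0,0,6],[1,0,0,0,0,0,6],[1,0,0,0,0,0,6]]' >/dev/null; python3 tq.py; python3 -m handwheel '[[1,0,0,0,0,0,3],[1,0,0,0,0,0,6],[1,0,0,0,0,0,6],[1,0,0,0,0,0,6]]' >/dev/null; python3 tq.py
```

```text
t 18.32 yaw -12.51 Mz -0.067 F [-4.9  0.   8. ] w 0.0211 q7t -0.197
t 18.65 yaw -18.51 Mz 0.047 F [-5.2  0.4  8.2] w 0.0212 q7t -0.197
t 18.98 yaw -24.51 Mz -0.008 F [-5.6 -0.   7.9] w 0.0212 q7t -0.197
```

```bash
python3 -m handwheel '[[1,0,0,0,0,0,3],[1,0,0,0,0,0,6],[1,0,0,0,0,0,6],[1,0,0,0,0,0,6]]' >/dev/null; python3 tq.py; python3 -m handwheel '[[1,0,0,0,0,0,3],[1,0,0,0,0,0,6],[1,0,0,0,0,0,6],[1,0,0,0,0,0,6]]' >/dev/null; python3 tq.py
```

```text
t 19.32 yaw -30.51 Mz -0.030 F [-5.5  0.3  8.7] w 0.0211 q7t -0.218
t 19.65 yaw -36.50 Mz 0.051 F [-6.   0.7  9.8] w 0.0215 q7t -0.261
```

```bash
python3 -m handwheel '[[1,0,0,0,0,0,3],[1,0,0,0,0,0,6],[1,0,0,0,0,0,6],[1,0,0,0,0,0,6]]' >/dev/null; python3 tq.py
```

```text
t 19.98 yaw -42.50 Mz 0.083 F [-5.4  0.9  9.7] w 0.0213 q7t -0.304
```

The torque rose 0.197 → 0.218 → 0.261 → 0.304. That is 0.107 N m over the free value, which at 6 mN m/N is about 18 N. I'll let go and withdraw.

```bash
python3 -m handwheel '[[0.9,0,0,0,0,0,0],[0.8,0,0,0,0,0,0],[0.7,0,0,0,0,0,0],[0.62,0,0,0,0,0,0],[0.6,0,0,0,0,0,0],[0.6,0,0,0,0,0,0],[0.6,0,0,-3,0,0,0],[0.6,0,0,-10,0,0,0]]'; python3 -m handwheel '[[0.6,0,0,-15,0,0,0],[0.6,0,0,-35,0,0,0],[0.6,0,0,-65,0,0,0],[0.6,0,0,-100,0,0,0],[0.6,0,0,-130,0,0,0],[0.6,0,0,-150,0,0,0],[0.6,0,0,-160,0,0,0],[0.6,0,0,-160,0,0,0]]'; python3 - <<'E'
from h import *
np.set_printoptions(precision=4,suppress=True)
c=cap('wrist')['frame'];b=cap('scene')['frame'];t=cap('top')['frame']
o=np.hstack([cv2.resize(b[140:240,160:260],(400,400),interpolation=2),cv2.resize(c,(400,300))[:300] if 0 else cv2.copyMakeBorder(cv2.resize(c,(400,300)),0,100,0,0,0)])
cv2.imwrite('pics/end.png',cv2.cvtColor(o,cv2.COLOR_RGB2BGR))
s=st();print(s['force'],s['ee_pos'],s['t'])
E
```

```text
t: 20.65
ee_pos: [0.5137, -0.2735, 0.0116]
ee_rot: [[0.676, 0.736, -0.001], [0.736, -0.676, 0.001], [-0.0, -0.001, -1.0]]
force: [-0.6, 0.8, -0.0]
width: 0.0341
t: 21.32
ee_pos: [0.5154, -0.2743, 0.1748]
ee_rot: [[0.677, 0.736, 0.004], [0.736, -0.677, -0.002], [0.001, 0.004, -1.0]]
force: [0.2, 0.4, 0.5]
width: 0.0342
[0.2826 0.8297 0.0627] [ 0.5135 -0.2736  0.1705] 21.4667
```

View pics/end.png

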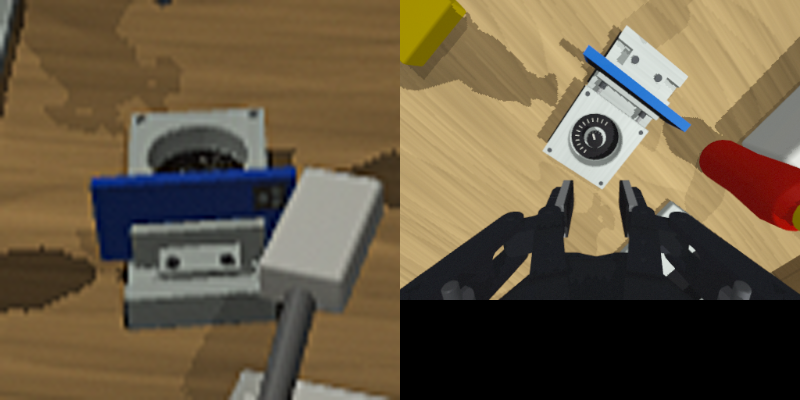

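The phone stands upright and level against the rest with the jaw behind it. The knob's pointer has moved round, the ketchup and sponge are undisturbed, and the robot is clear.

```bash
python3 -c "
from h import *
print(job.sign_off())"
```

```text
the job is handed in; nothing more can be done
None
```

I docked the blue phone and clamped it at about 18 N, then handed the job in at 21.5 s of robot time. I set the phone down on the slot floor until I felt contact and let go. Then I turned the knob about 2.1 rad clockwise in one grasp.

**Last checks**
- **Clamp force:** after equal 6° steps, joint 7's torque was a steady 0.197 N m in the free part. It then rose to 0.218, 0.261 and 0.304, an extra 0.107 N m, which at 6 mN m per newton is about 18 N.
- **Final picture:** it shows the phone upright and level against the rest, and the gripper was well clear and touching nothing. The ketchup and sponge are where they were. I did not check the rack, chalk box or cup again at the end; the other two phones were still in the rack just after I lifted the blue one out.

**What failed or disagreed**
- **Reported tip height:** the real fingertips sit about 24.5 mm higher than the reported TCP. The phone was therefore held only by its top 2 mm or so, though it did not slip.
- **Knob grasp:** my first attempt closed on air above the knob for the same reason. I then found the knob's top by touch, pressing with about 25 N, and went deeper.
- **Torque slope:** once the jaw nipped, torque grew by about 0.41 N m per radian, not the stated 0.5. Judged by angle alone, the clamp could be nearer 22 N.
- **Wrist moment reading:** it was too noisy to use, so I relied on joint 7's torque.

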